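Turn the primer tin over in its locking stand

ROBOT

A 6-joint arm with a two-finger parallel gripper is mounted at the origin on the work surface. World frame = base frame: x ahead of the robot, y to its left, z up, the work surface at z = 0. Lengths are in m, angles in degrees, forces in N, time in s.
With the tool pointing down it reaches from about 0.25 to 0.85 m from the base axis. Payload 12.5 kg.
Tool frame: the origin (TCP) lies where the fingers leave the gripper's body, on its centre line; the fingertips stand 84 mm ahead of it and the grasp point (between the pads) lies manip.pinch_z ahead of it (manip.pinch_z is the distance from the TCP to the grasp point, in m); z points along the fingers, y is the line along which they close (so a half turn about z gives the same grasp; the last joint's range is limited). The gripper opens to 93 mm and grips with 3 to 60 N. Pads are 15 mm wide; open, the fingers measure 128 mm over their backs; the gripper's body (75 mm by 188 mm) begins 65 mm behind the grasp point.
Start: joints at [72.273, 20.094, 94.641, -0, 65.266, -4.847], TCP at [0.123, 0.536, 0.303] pointing down, gripper open.
Joint ranges: [-157.81, 157.81], [-45, 120.19], [0.68, 151.7], [-89.99, 269.99], [4.06, 180], [-164.3, 164.3]. Speed limits (degrees/s): [127.2, 127.2, 159.86, 180, 180, 180].

INTERFACE

Orientations are given as [roll, pitch, yaw] about the fixed x, y, z axes, in that order (R = Rz(yaw) Ry(pitch) Rx(roll)).
In Python, from plant import manip, vision, ticket gives the robot as it stands.
- The arm moves only by the tool play_rows, never from a script. Its argument "steps" is a list of rows, each an object of numbers: "x", "y", "z": the shift along the tool's x, y, z in mm; "ax", "ay", "az": the turn, a rotation vector about the tool's x, y, z in units of 5 degrees (1.0 is 5 degrees); "gripper": the finger opening in mm, from 0 to 93. In form: [{"x": .., "y": .., "z": .., "ax": .., "ay": .., "az": .., "gripper": ..}, ...]. A call has 1 to 12 rows; each row shifts and turns the commanded pose from where the row before left it, along the tool's axes as they then stand; what a row does not reach is not made up. A row lasts 1/10 s, in which the tool goes at most 50 mm and 8.59 degrees, less where a joint would pass 70% of its speed; a pose out of reach is approached as far as the arm can. A call with a gripper value outside its range is refused whole. The fingers move at their own pace and stop on an object; the grip force is fixed at half the most. Time passes only in rows, so rows that do not move let the fingers close. It gives the time, the measured TCP pose, the force, the opening and the grip force at its end, in the units of the state.
- manip.observe(): the state, without advancing time (a new reading comes with each control period).
- vision.grab_frame(name): name is "side" or "top" or "wrist"; returns a dict with "img" (480x640x3 uint8, blue, green, red), "range_z" (480x640 float32, m along the optical axis (not along the pixel's ray), 0 where there is no reading), "K" (3x3 intrinsics, pixels), "T" (4x4, takes a point from camera to world coordinates). Camera axes: x right, y down, z forward; pixel columns grow to the right and rows downward; lengths in m; the calibration is good to about 2 mm. A picture is of the moment at which its call begins.
- ticket.finish_job(): hands the job in; it is judged then, once.
The state is a dict: "t": time; "qpos": joint angles; "qd": joint speeds; "joint_efforts": joint torques, N m; "tcp_pos": TCP position; "eef_rot": TCP orientation; "ft_force": force on the tool from outside, world axes, zero at the start; "moment": the same for the moment, N m; "width": finger opening in m; "finger_force": force on a finger pad.
Only numpy, scipy, OpenCV 4.12 (cv2) and the standard library are available. Lean on these libraries where they do the work, as an engineer would, in place of code of your own. Each camera call takes 0.05 s, during which the arm holds its last target. There are 200 camera calls.

TASK

The pigment in the closed primer tin has settled. Pull up the spring pin that locks the tin's stand and turn its handle a quarter turn so that it rests out by itself, then crank the tin right over until it is fully upside down, leave it like that for two seconds, and crank it back fully upright. Leave the pin resting out, let go of everything, and do not shove the shoe last, soles, spare tin, jar or brush around it.

Things in the scene. Friction and masses are not known exactly. Their poses are not given: they have to be found in the camera images.
- stand: Green turn-over stand, fixed to the table at a varying place and yaw; base 170 mm (x) by 260 mm (y). Origin: on the table straight below the tin's middle; z up. Its y runs along the level axle, 130 mm up, between two posts at y = +85 and -85 mm (50 mm wide in x; 152 and 210 mm high). Crank on the +y side, locking pin on the -y side.
- tin (a point): Middle of the closed metal tin (90 mm diameter, 125 mm tall) clamped on the stand's axle, which passes through this point; it stays in the stand. Its own z points to the tin's lid, so z is up when the tin is upright.
- cradle (a joint): Turning angle of tin, axle and crank together, rad: 0 = upright (end stop), 3.14 = upside down (end stop). At 0 the crank arm points along the stand's -x; as the angle grows it goes up, over the top and down to +x. It stays where it is left (friction 0.2 N m, some 3 N at the grip). It cannot turn while the pin is in.
- crank_grip (a point): Centre of the crank's black round grip, 26 mm diameter, 70 mm long, parallel to the axle and free to spin, so it can be held from above all the way round. In the stand's frame: x = -65 cos(angle), y = +145, z = 130 + 65 sin(angle) mm, angle being joint cradle. The flat crank arm is beside it, towards the tin.
- pin_handle (a point): Centre of the black T-handle on top of the vertical spring pin: a bar 64 mm long, 14 mm wide, 26 mm high, at stand x = 0, y = -115, z = 270 mm when the pin is in; its long side (its own x) then lies along the stand's x. Below it is a steel collar 32 mm across, its top 236 mm above the table.
- pin (a joint): How far the spring pin is pulled up, m: 0 = in (locked), 0.028 = upper stop. The spring pulls it down with 4 N at 0 and 10 N at 0.028. The lock is clear from 0.017 up.
- pin_turn (a joint): Turn of the T-handle about the vertical pin, rad, counter-clockwise from above; 0 = along the stand's x, limits -1.65 and 1.65. A cross-pin stops it turning until the pin is up 0.024; turned 1.57 either way and let down, it drops 3 mm into a rest notch on the collar and stays out at about 0.020.
- last_mid (a point): Middle of a yellow shoe last lying on the table (190 mm long, 80 mm high); bystander, within some 0.2 m of the stand.
- spare_tin_mid (a point): Centre of a loose spare tin standing on the table (90 mm diameter, 120 mm tall); bystander on the crank side.
- jar_mid (a point): Centre of a small amber jar standing on the table (64 mm diameter, 85 mm tall); bystander on the pin side.
- soles_mid (a point): Middle of a stack of shoe soles lying on the table (235 mm long, 30 mm high); bystander on the pin side.
- brush_grip (a point): Middle of the wooden handle of a flat brush lying on the table (190 mm long); bystander on the crank side.

How it is judged (in metres and radians):
On the way, in this order (a step that is already met when the one before it is completed fails the run):
1. the spring pin rests out by itself, let go (value of joint pin above 0.016 m and distance between the grasp point and pin_handle above 0.05 m), for 0.2 s.
2. the tin is upside down (within 15 degrees) and stays so for a second (value of joint cradle above 2.88 rad), for 1 s.
At the end, for the whole second after the job is handed in: The tin is back upright within 8 degrees and at rest, with the spring pin still resting out (16 mm or more) (value of joint cradle below 0.14 rad and velocity of joint cradle between -0.05 and 0.05 rad/s and value of joint pin above 0.016 m); the robot touches nothing.
It fails at once if the crank is forced round while the locking pin is in (value of joint cradle above 0.3 rad and value of joint pin below 0.008 m).
It fails at once if a bystander is shoved more than 40 mm (distance of any of last_mid, spare_tin_mid, jar_mid, soles_mid, brush_grip from where it was at the start of the episode above 0.04 m).
It also fails if it takes over 64 s, if anything falls off the work surface, if the arm or the gripper's body presses on something with over 40 N, if the wrist force passes 120 N, or if a joint passes its speed limit or range.

## Working session

There is one attempt and no reset: what is moved stays moved. The work goes in short steps, Python scripts to look and compute and a tool call to move; the robot and the scene stay as the last step left them, time stands still between calls to the robot, and variables do not carry over. Pictures are saved under pics/ and viewed, at most 10 in all, crops included, and the job is handed in when it is done.

Besides the shell and the picture viewer there is one more tool, called as name([rows], argument=value, ...), one row to a line, values as JSON. play_rows: Moves the arm, as the interface text tells. Its arguments: {"type":"object","properties":{"steps":{"type":"array","items":{"type":"object","properties":{"x":{"type":"number"},"y":{"type":"number"},"z":{"type":"number"},"ax":{"type":"number"},"ay":{"type":"number"},"az":{"type":"number"},"gripper":{"type":"number"}}}}},"required":["steps"]}

```bash
mkdir -p pics; python3 - <<'E'
from plant import manip, vision
import cv2,numpy as np
s=manip.observe(); print(s, manip.pinch_z)
for n in("top","side"):
    f=vision.grab_frame(n); cv2.imwrite(f"pics/{n}0.png",f["img"]); np.savez(f"{n}0.npz",**f); print(n,f["K"],f["T"])
E
```

```text
{'t': 0.0, 'qpos': array([ 7.22717409e+01,  2.01258639e+01,  9.46779630e+01, -5.97066672e-04,
        6.52641793e+01, -4.84740353e+00]), 'qd': array([ 0.03880687, -0.01590924,  0.06933351, -0.03032426, -0.01055773,
       -0.01836387]), 'joint_efforts': array([-5.14802741e-04, -4.97337270e+01, -2.85243773e+01,  6.98808068e-02,
        2.58981634e-02, -1.16224705e-04]), 'tcp_pos': array([0.12251082, 0.53592634, 0.30218005]), 'eef_rot': array([-1.79932191e+02, -5.20663424e-03,  1.67119391e+02]), 'ft_force': array([0.49265072, 0.44852354, 0.8717391 ]), 'moment': array([-0.01726407, -0.05350726,  0.00582303]), 'finger_force': 0.0, 'width': 0.0930150759609926} 0.0653
top [[526.24995503   0.         321.80355715]
 [  0.         526.24995503 242.73458606]
 [  0.           0.           1.        ]] [[ 0.00231629 -0.98158425  0.19101568  0.37194079]
 [-0.99999371 -0.00278668 -0.00219401  0.00163151]
 [ 0.00268591 -0.1910094  -0.98158453  1.20719941]
 [ 0.          0.          0.          1.        ]]
side [[558.86330371   0.         312.71347398]
 [  0.         558.86330371 242.92563557]
 [  0.           0.           1.        ]] [[ 0.821873   -0.35014244  0.4493607   0.03386099]
 [-0.56953254 -0.4876588   0.66168087 -0.78442599]
 [-0.01254786 -0.79974319 -0.60021112  0.88648102]
 [ 0.          0.          0.          1.        ]]
```

View pics/top0.png

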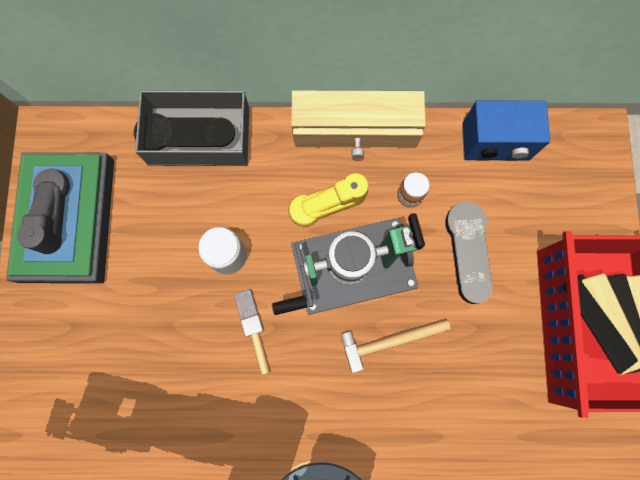

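View pics/side0.png

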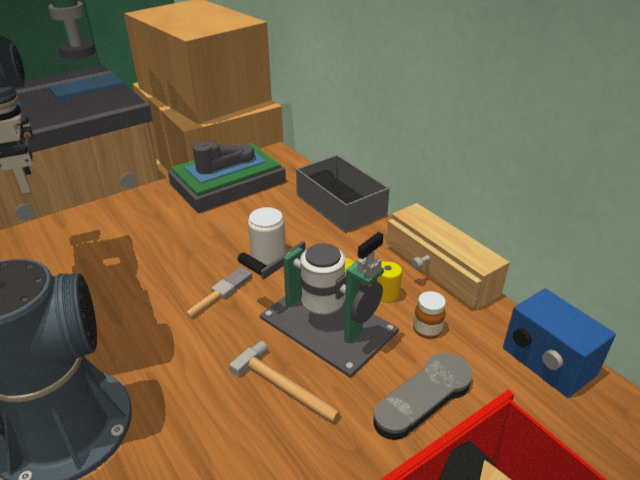

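The top view shows the stand at about (355,265), the T-handle at (417,231) and the crank grip at (290,306). The side view agrees: the crank is on the far left at (252,262), the T-handle at (370,245), and the tin is upright.

```bash
cat > h.py <<'E'
import numpy as np,cv2
def cloud(f):
    v,u=np.mgrid[:480,:640]; d=f["range_z"]; K=f["K"]
    p=np.stack([(u-K[0,2])/K[0,0]*d,(v-K[1,2])/K[1,1]*d,d],-1)
    return p@f["T"][:3,:3].T+f["T"][:3,3]
def fit(P):
    r=cv2.minAreaRect((P[:,:2]*1000).astype(np.float32)); return np.round(r[0],1),np.round(r[1],1),round(r[2],1),len(P),np.round(np.percentile(P[:,2],[2,50,98]),3), np.round(P.mean(0),4)
E
python3 - <<'E'
from h import *
for n in("top","side"):
    f=dict(np.load(n+"0.npz")); c=cloud(f); dark=(f["img"].max(2)<70)&(f["range_z"]>0)
    x,y,z=c[...,0],c[...,1],c[...,2]
    roi=(x>.2)&(x<.65)&(y>-.28)&(y<.2)
    print(n,"handle",fit(c[roi&(z>.262)]), "top face",fit(c[roi&(z>.278)]))
    print("grip",fit(c[roi&dark&(z>.11)&(z<.16)&(y>.03)&(x<.42)]))
    print("plate",fit(c[roi&(z>.006)&(z<.02)&(f["img"].max(2)<100)&(abs(x-.38)<.12)&(abs(y+.06)<.16)]))
    for nm,(a,b) in dict(z_tintop=(.180,.2),).items(): print(nm,fit(c[roi&(z>a)&(z<b)&(y>-.13)]))
E
```

```text
top handle (array([ 477.1, -102.5]), array([ 53.1, 291.2]), 55.6, 1556, array([0.269, 1.207, 1.207]), array([ 0.4158, -0.0353,  1.0075])) top face (array([ 477. , -102.5]), array([ 52.2, 291.2]), 55.4, 1479, array([0.28 , 1.207, 1.207]), array([ 0.4077, -0.0284,  1.0458]))Traceback (most recent call last):
  File "<stdin>", line 7, in <module>
  File "h.py", line 7, in fit
    r=cv2.minAreaRect((P[:,:2]*1000).astype(np.float32)); return np.round(r[0],1),np.round(r[1],1),round(r[2],1),len(P),np.round(np.percentile(P[:,2],[2,50,98]),3), np.round(P.mean(0),4)
                                                                                                                                 ~~~~~~~~~~~~~^^^^^^^^^^^^^^^^^^
    return _quantile_unchecked(
        a, q, axis, out, overwrite_input, method, keepdims, weights)
    return _ureduce(a,
                    func=_quantile_ureduce_func,
    ...<5 lines>...
                    overwrite_input=overwrite_input,
                    method=method)
    r = func(a, **kwargs)
    result = _quantile(arr,
                       quantiles=q,
    ...<2 lines>...
                       out=out,
                       weights=wgt)
    slices_having_nans = np.isnan(arr[-1, ...])
                                  ~~~^^^^^^^^^
IndexError: index -1 is out of bounds for axis 0 with size 0
```

```bash
cat >> h.py <<'E'
def onplane(f,uv,h):
    uv=np.atleast_2d(uv); r=np.c_[(uv-f["K"][:2,2])/f["K"][0,0],np.ones(len(uv))]@f["T"][:3,:3].T; o=f["T"][:3,3]
    return o+r*((h-o[2])/r[:,2])[:,None]
E
python3 - <<'E'
from h import *
for n,boxes in dict(top=dict(handle=(405,208,430,252,.283),grip=(268,290,306,318,.130)),side=dict(handle=(355,230,388,260,.283),grip=(232,248,270,276,.130))).items():
    f=dict(np.load(n+"0.npz")); c=cloud(f); d=f["range_z"]; mx=f["img"].max(2)
    for k,(a,b,e,g,h) in boxes.items():
        m=np.zeros((480,640),bool); m[b:g,a:e]=mx[b:g,a:e]<48
        N,L,S,C=cv2.connectedComponentsWithStats(m.astype(np.uint8)); i=1+S[1:,4].argmax(); M=L==i
        v,u=np.nonzero(M); r=cv2.minAreaRect(np.c_[u,v].astype(np.float32))
        print(n,k,S[i],r,"valid",(d[M]>0).mean()); 
        P=onplane(f,np.c_[u,v],h); print("   plane",fit(P)[:3])
        if (M&(d>0)).sum()>10: print("   depth",fit(c[M&(d>0)]))
    z=c[...,2]; roi=(d>0)&(abs(c[...,0]-.4)<.15)&(c[...,1]>-.13)&(c[...,1]<.05)
    for lo in(.17,.185,): P=c[roi&(z>lo)&(z<.21)]; print(n,"tin",fit(P))
    # green posts
    hsv=cv2.cvtColor(f["img"],cv2.COLOR_BGR2HSV); gm=cv2.inRange(hsv,(55,70,30),(90,255,255))>0
    roi=(d>0)&(abs(c[...,0]-.4)<.15)&(abs(c[...,1]+.05)<.2)
    for lo,hi in((.145,.158),(.203,.216)):
        P=c[roi&gm&(z>lo)&(z<hi)]
        if len(P)>5: print(n,"post",lo,fit(P))
    P=c[roi&(z>.004)&(z<.02)&(mx<110)]; 
    if len(P)>5: print(n,"plate",fit(P))
E
```

```text
top handle [409 214  15  35 188] ((415.70751953125, 231.22640991210938), (34.61486053466797, 8.928436279296875), 74.05460357666016) valid 0.9893617021276596
   plane (array([ 573.6, -169.2]), array([63.2, 16.2]), 13.8)
   depth (array([ 575.1, -170.9]), array([60.6, 13.6]), 14.2, 186, array([0.266, 0.281, 0.285]), array([ 0.5741, -0.1695,  0.2793]))
top grip [273 296  33  11 138] ((288.8538818359375, 300.83074951171875), (6.325771331787109, 32.74517059326172), 82.87498474121094) valid 1.0
   plane (array([460.6,  66.1]), array([12.9, 66.6]), 7.3)
   depth (array([460. ,  65.5]), array([13.3, 65.9]), 7.3, 138, array([0.136, 0.141, 0.146]), array([0.4595, 0.0609, 0.1408]))
top tin (array([527.5, -59.6]), array([44.5, 89.3]), 0.0, 881, array([0.178, 0.191, 0.196]), array([ 0.53  , -0.059 ,  0.1886]))
top tin (array([529.2, -59.1]), array([41.1, 80.7]), 0.0, 613, array([0.185, 0.192, 0.197]), array([ 0.5332, -0.059 ,  0.1918]))
top post 0.145 (array([547.6, -58.1]), array([ 45.6, 177.6]), 13.7, 144, array([0.147, 0.151, 0.157]), array([0.5287, 0.0127, 0.1513]))
top post 0.203 (array([ 54
[... 895 characters left out ...]
0.4467, 0.0595, 0.1383]))
side tin (array([526.6, -60.4]), array([90.5, 46.5]), 89.9, 756, array([0.171, 0.187, 0.196]), array([ 0.5273, -0.0699,  0.1868]))
side tin (array([528.3, -61.8]), array([79.9, 43.2]), 89.9, 457, array([0.185, 0.193, 0.196]), array([ 0.5316, -0.0646,  0.1917]))
side post 0.145 (array([527.2, -61. ]), array([186.8,  45. ]), 89.9, 133, array([0.145, 0.151, 0.156]), array([ 0.5299, -0.0094,  0.1508]))
side post 0.203 (array([ 548.6, -155.3]), array([ 4.3, 24.4]), 9.4, 35, array([0.203, 0.207, 0.212]), array([ 0.5478, -0.1538,  0.2073]))
side plate (array([431. , -44.9]), array([237.1, 387.7]), 2.1, 3403, array([0.006, 0.012, 0.017]), array([ 0.4965, -0.0815,  0.0122]))
```

play_rows([
  {"z": -40},
  {"z": -40},
  {"z": -40},
  {"x": -33.2,"y": -32.7},
  {"x": -33.2,"y": -32.7},
  {"x": -33.2,"y": -32.7},
  {"x": -33.2,"y": -32.7},
  {"x": -33.2,"y": -32.7},
  {"x": -33.2,"y": -32.7},
  {"x": -33.2,"y": -32.7},
  {"x": -33.2,"y": -32.7},
  {"x": -33.2,"y": -32.7},
])

```text
invalid input at $.steps[0]: expected keys x, y, z, ax, ay, az, gripper
```

play_rows([
  {"x": -33.2,"y": -32.7},
  {"x": -33.2,"y": -32.7},
  {"x": -33.2,"y": -32.7},
  {"x": -33.2,"y": -32.7},
  {"x": -33.2,"y": -32.7},
  {"x": -33.2,"y": -32.7},
  {"x": -33.2,"y": -32.7},
  {"x": -33.2,"y": -32.7},
  {"x": -33.2,"y": -32.7},
  {"az": 1.7},
  {"az": 1.7},
  {"az": 1.7},
])

```text
invalid input at $.steps[0]: expected keys x, y, z, ax, ay, az, gripper
```

play_rows([
  {"az": 1.7},
  {"az": 1.7},
  {"az": 1.7},
  {"az": 1.7},
  {"az": 1.7},
  {"az": 1.7},
  {"az": 1.7},
  {"az": 1.7},
  {"az": 1.7},
  {"az": 1.7},
  {"az": 1.7},
  {"az": 1.7},
])

```text
invalid input at $.steps[0]: expected keys x, y, z, ax, ay, az, gripper
```

play_rows([
  {"az": 1.7},
  {"az": 1.7},
  {"az": 1.7,"gripper": 50},
  {"gripper": 50},
  {"gripper": 50},
  {"gripper": 50},
])

```text
invalid input at $.steps[0]: expected keys x, y, z, ax, ay, az, gripper
```

play_rows([
  {"x": 0,"y": 0,"z": -40,"ax": 0,"ay": 0,"az": 0,"gripper": 93},
  {"x": 0,"y": 0,"z": -40,"ax": 0,"ay": 0,"az": 0,"gripper": 93},
  {"x": 0,"y": 0,"z": -40,"ax": 0,"ay": 0,"az": 0,"gripper": 93},
  {"x": -33.2,"y": -32.7,"z": 0,"ax": 0,"ay": 0,"az": 0,"gripper": 93},
  {"x": -33.2,"y": -32.7,"z": 0,"ax": 0,"ay": 0,"az": 0,"gripper": 93},
  {"x": -33.2,"y": -32.7,"z": 0,"ax": 0,"ay": 0,"az": 0,"gripper": 93},
  {"x": -33.2,"y": -32.7,"z": 0,"ax": 0,"ay": 0,"az": 0,"gripper": 93},
  {"x": -33.2,"y": -32.7,"z": 0,"ax": 0,"ay": 0,"az": 0,"gripper": 93},
  {"x": -33.2,"y": -32.7,"z": 0,"ax": 0,"ay": 0,"az": 0,"gripper": 93},
  {"x": -33.2,"y": -32.7,"z": 0,"ax": 0,"ay": 0,"az": 0,"gripper": 93},
  {"x": -33.2,"y": -32.7,"z": 0,"ax": 0,"ay": 0,"az": 0,"gripper": 93},
  {"x": -33.2,"y": -32.7,"z": 0,"ax": 0,"ay": 0,"az": 0,"gripper": 93},
])

```text
t: 1.3
tcp_pos: [0.3487, 0.1809, 0.4227]
eef_rot: [180.0, 0.0, 167.1]
ft_force: [0.0, 1.3, 0.5]
width: 0.0928
finger_force: 0.0
```

play_rows([
  {"x": -33.2,"y": -32.7,"z": 0,"ax": 0,"ay": 0,"az": 0,"gripper": 93},
  {"x": -33.2,"y": -32.7,"z": 0,"ax": 0,"ay": 0,"az": 0,"gripper": 93},
  {"x": -33.2,"y": -32.7,"z": 0,"ax": 0,"ay": 0,"az": 0,"gripper": 93},
  {"x": -33.2,"y": -32.7,"z": 0,"ax": 0,"ay": 0,"az": 0,"gripper": 93},
  {"x": -33.2,"y": -32.7,"z": 0,"ax": 0,"ay": 0,"az": 0,"gripper": 93},
  {"x": -33.2,"y": -32.7,"z": 0,"ax": 0,"ay": 0,"az": 0,"gripper": 93},
  {"x": -33.2,"y": -32.7,"z": 0,"ax": 0,"ay": 0,"az": 0,"gripper": 93},
  {"x": -33.2,"y": -32.7,"z": 0,"ax": 0,"ay": 0,"az": 0,"gripper": 93},
  {"x": -33.2,"y": -32.7,"z": 0,"ax": 0,"ay": 0,"az": 0,"gripper": 93},
  {"x": 0,"y": 0,"z": 0,"ax": 0,"ay": 0,"az": 1.7,"gripper": 93},
  {"x": 0,"y": 0,"z": 0,"ax": 0,"ay": 0,"az": 1.7,"gripper": 93},
  {"x": 0,"y": 0,"z": 0,"ax": 0,"ay": 0,"az": 1.7,"gripper": 93},
])

```text
t: 2.5
tcp_pos: [0.574, -0.1712, 0.422]
eef_rot: [-180.0, -0.1, 141.2]
ft_force: [-0.6, 0.1, -0.0]
width: 0.0929
finger_force: 0.0
```

play_rows([
  {"x": 0,"y": 0,"z": 0,"ax": 0,"ay": 0,"az": 1.7,"gripper": 93},
  {"x": 0,"y": 0,"z": 0,"ax": 0,"ay": 0,"az": 1.7,"gripper": 93},
  {"x": 0,"y": 0,"z": 0,"ax": 0,"ay": 0,"az": 1.7,"gripper": 93},
  {"x": 0,"y": 0,"z": 0,"ax": 0,"ay": 0,"az": 1.7,"gripper": 93},
  {"x": 0,"y": 0,"z": 0,"ax": 0,"ay": 0,"az": 1.7,"gripper": 93},
  {"x": 0,"y": 0,"z": 0,"ax": 0,"ay": 0,"az": 1.7,"gripper": 93},
  {"x": 0,"y": 0,"z": 0,"ax": 0,"ay": 0,"az": 1.7,"gripper": 93},
  {"x": 0,"y": 0,"z": 0,"ax": 0,"ay": 0,"az": 1.7,"gripper": 93},
  {"x": 0,"y": 0,"z": 0,"ax": 0,"ay": 0,"az": 1.7,"gripper": 93},
  {"x": 0,"y": 0,"z": 0,"ax": 0,"ay": 0,"az": 1.7,"gripper": 93},
  {"x": 0,"y": 0,"z": 0,"ax": 0,"ay": 0,"az": 1.7,"gripper": 93},
  {"x": 0,"y": 0,"z": 0,"ax": 0,"ay": 0,"az": 1.7,"gripper": 93},
])

```text
t: 3.7
tcp_pos: [0.5739, -0.1708, 0.4223]
eef_rot: [-180.0, 0.0, 39.3]
ft_force: [-0.1, -0.0, -0.0]
width: 0.0929
finger_force: 0.0
```

play_rows([
  {"x": 0,"y": 0,"z": 0,"ax": 0,"ay": 0,"az": 1.7,"gripper": 60},
  {"x": 0,"y": 0,"z": 0,"ax": 0,"ay": 0,"az": 1.7,"gripper": 60},
  {"x": 0,"y": 0,"z": 0,"ax": 0,"ay": 0,"az": 1.7,"gripper": 60},
  {"x": 0,"y": 0,"z": 0,"ax": 0,"ay": 0,"az": 0,"gripper": 60},
  {"x": 0,"y": 0,"z": 0,"ax": 0,"ay": 0,"az": 0,"gripper": 60},
])

```text
t: 4.2
tcp_pos: [0.5739, -0.1708, 0.4225]
eef_rot: [-180.0, 0.0, 14.4]
ft_force: [0.8, -0.2, 0.3]
width: 0.0613
finger_force: 0.0
```

```bash
python3 - <<'E'
from plant import manip, vision
from h import *
s=manip.observe(); print(s['tcp_pos'],s['eef_rot'])
f=vision.grab_frame("wrist"); np.savez("w1.npz",**f); cv2.imwrite("pics/w1.png",f["img"]); print(f["T"])
c=cloud(f); z=c[...,2]; d=f["range_z"]; mx=f["img"].max(2)
M=(d>0)&(z>.262)&(z<.30)&(mx<80)
print(M.sum(), fit(c[M]) if M.sum()>5 else 0)
M&=z>.279
print(M.sum(), fit(c[M]) if M.sum()>5 else 0)
E
```

```text
[ 0.57390166 -0.1708372   0.42250119] [-1.79984442e+02  2.11817026e-02  1.43755550e+01]
[[ 2.48284249e-01 -9.27580584e-01 -2.79193824e-01  6.51265111e-01]
 [-9.68687049e-01 -2.37919699e-01 -7.09902631e-02 -1.51949076e-01]
 [-5.76520998e-04  2.88077206e-01 -9.57607013e-01  5.04494755e-01]
 [ 0.00000000e+00  0.00000000e+00  0.00000000e+00  1.00000000e+00]]
2019 (array([ 577.5, -171.6]), array([62.8, 13.6]), 13.3, 2019, array([0.269, 0.283, 0.284]), array([ 0.5803, -0.1709,  0.2819]))
1904 (array([ 577.3, -171.6]), array([62.4, 13.5]), 13.4, 1904, array([0.28 , 0.283, 0.284]), array([ 0.579 , -0.1713,  0.2825]))
```

View pics/w1.png

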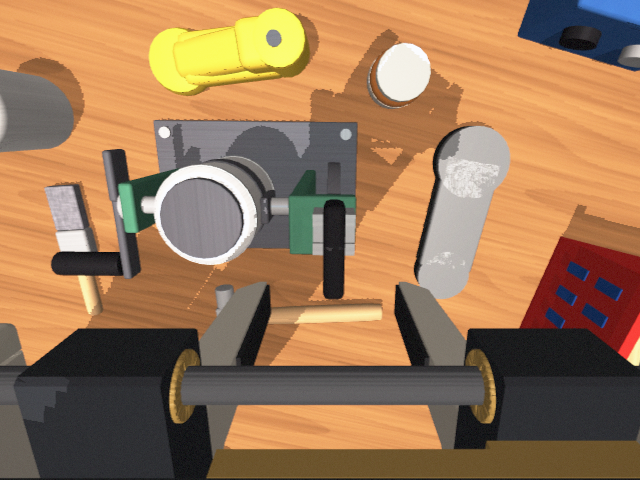

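The wrist view shows the T-handle upright at (334,248), the crank grip at (90,264) and the tin at (205,215). The fingers straddle the handle's line.

```bash
python3 - <<'E'
from h import *
f=dict(np.load("w1.npz")); c=cloud(f); z=c[...,2]; d=f["range_z"]; mx=f["img"].max(2)
u=np.arange(640)[None]; v=np.arange(480)[:,None]
M=(d>0)&(u>45)&(u<122)&(v>240)&(v<285)&(z>.1)&(z<.16)&(mx<80); print("grip",fit(c[M]))
print("grip ridge",fit(c[M&(z>.1405)]))
M=(d>0)&(u>140)&(u<280)&(v>140)&(v<275)&(z>.18)&(z<.2); print("tin",fit(c[M]),cv2.minEnclosingCircle((c[M][:,:2]*1000).astype(np.float32)))
for t in(13.4,13.9):
  a=np.deg2rad(t);X=np.array([np.cos(a),np.sin(a)]);Y=np.array([-X[1],X[0]])
  o=np.array([576.5,-171.8])+115*Y; print(t,o,o-65*X+145*Y)
E
```

```text
grip (array([452.6,  64.5]), array([25.4, 71.2]), 13.6, 1565, array([0.13 , 0.141, 0.144]), array([0.4559, 0.0634, 0.1397]))
grip ridge (array([452.7,  64.4]), array([17.9, 69.5]), 12.8, 858, array([0.141, 0.142, 0.144]), array([0.4528, 0.0636, 0.1422]))
tin (array([549.5, -60.5]), array([91.1, 91.1]), 12.8, 7731, array([0.18 , 0.193, 0.194]), array([ 0.5538, -0.0629,  0.19  ])) ((549.5011596679688, -60.67411804199219), 46.05436325073242)
13.4 [549.8489911  -59.93077401] [453.01511301  66.05811461]
13.9 [548.87377512 -60.16760462] [450.94413765  64.97146245]
```

play_rows([
  {"x": 2.6,"y": 1.6,"z": 0,"ax": 0,"ay": 0,"az": 0.2,"gripper": 50},
  {"x": 0,"y": 0,"z": 30,"ax": 0,"ay": 0,"az": 0,"gripper": 50},
  {"x": 0,"y": 0,"z": 30,"ax": 0,"ay": 0,"az": 0,"gripper": 50},
  {"x": 0,"y": 0,"z": 17,"ax": 0,"ay": 0,"az": 0,"gripper": 50},
  {"x": 0,"y": 0,"z": 10,"ax": 0,"ay": 0,"az": 0,"gripper": 50},
  {"x": 0,"y": 0,"z": 0,"ax": 0,"ay": 0,"az": 0,"gripper": 5},
  {"x": 0,"y": 0,"z": 0,"ax": 0,"ay": 0,"az": 0,"gripper": 5},
  {"x": 0,"y": 0,"z": 0,"ax": 0,"ay": 0,"az": 0,"gripper": 5},
  {"x": 0,"y": 0,"z": 0,"ax": 0,"ay": 0,"az": 0,"gripper": 5},
  {"x": 0,"y": 0,"z": 0,"ax": 0,"ay": 0,"az": 0,"gripper": 5},
  {"x": 0,"y": 0,"z": 0,"ax": 0,"ay": 0,"az": 0,"gripper": 5},
  {"x": 0,"y": 0,"z": 0,"ax": 0,"ay": 0,"az": 0,"gripper": 5},
])

```text
t: 5.45
tcp_pos: [0.5768, -0.1711, 0.3363]
eef_rot: [-179.9, -0.0, 13.1]
ft_force: [-1.4, 5.6, 3.0]
width: 0.0135
finger_force: 30.0
```

play_rows([
  {"x": 0,"y": 0,"z": -6,"ax": 0,"ay": 0,"az": 0,"gripper": 5},
  {"x": 0,"y": 0,"z": -6,"ax": 0,"ay": 0,"az": 0,"gripper": 5},
  {"x": 0,"y": 0,"z": -6,"ax": 0,"ay": 0,"az": 0,"gripper": 5},
  {"x": 0,"y": 0,"z": -5,"ax": 0,"ay": 0,"az": 0,"gripper": 5},
  {"x": 0,"y": 0,"z": -4,"ax": 0,"ay": 0,"az": 0,"gripper": 5},
  {"x": 0,"y": 0,"z": 0,"ax": 0,"ay": 0,"az": 0,"gripper": 5},
  {"x": 0,"y": 0,"z": 0,"ax": 0,"ay": 0,"az": 0,"gripper": 5},
])

```text
t: 6.15
tcp_pos: [0.5768, -0.1711, 0.3619]
eef_rot: [-179.9, 0.0, 13.1]
ft_force: [5.2, 4.6, -10.7]
width: 0.0139
finger_force: 30.0
```

play_rows([
  {"x": 0,"y": 0,"z": -0.5,"ax": 0,"ay": 0,"az": 0,"gripper": 5},
  {"x": 0,"y": 0,"z": 0,"ax": 0,"ay": 0,"az": -1,"gripper": 5},
  {"x": 0,"y": 0,"z": 0,"ax": 0,"ay": 0,"az": -1,"gripper": 5},
  {"x": 0,"y": 0,"z": 0,"ax": 0,"ay": 0,"az": -1,"gripper": 5},
])

```text
t: 6.55
tcp_pos: [0.5769, -0.1712, 0.3623]
eef_rot: [-179.9, 0.0, 28.3]
ft_force: [4.0, 4.5, -11.6]
width: 0.014
finger_force: 30.0
```

```bash
python3 - <<'E'
from plant import manip
s=manip.observe(); print({k:s[k] for k in("tcp_pos","eef_rot","ft_force","moment","width")})
E
```

```text
{'tcp_pos': array([ 0.57688045, -0.17123354,  0.36227912]), 'eef_rot': array([-1.79887710e+02,  1.47614817e-02,  2.83385309e+01]), 'ft_force': array([  4.0241898 ,   4.47481062, -11.63151462]), 'moment': array([ 0.56167789, -0.60444272,  0.01779314]), 'width': 0.013966526626231351}
```

play_rows([
  {"x": 0,"y": 0,"z": 0,"ax": 0,"ay": 0,"az": -1.5,"gripper": 5},
  {"x": 0,"y": 0,"z": 0,"ax": 0,"ay": 0,"az": -1.5,"gripper": 5},
  {"x": 0,"y": 0,"z": 0,"ax": 0,"ay": 0,"az": -1.5,"gripper": 5},
  {"x": 0,"y": 0,"z": 0,"ax": 0,"ay": 0,"az": -1.5,"gripper": 5},
  {"x": 0,"y": 0,"z": 0,"ax": 0,"ay": 0,"az": -1.5,"gripper": 5},
  {"x": 0,"y": 0,"z": 0,"ax": 0,"ay": 0,"az": -1.5,"gripper": 5},
  {"x": 0,"y": 0,"z": 0,"ax": 0,"ay": 0,"az": -1.5,"gripper": 5},
  {"x": 0,"y": 0,"z": 0,"ax": 0,"ay": 0,"az": -1.5,"gripper": 5},
  {"x": 0,"y": 0,"z": 0,"ax": 0,"ay": 0,"az": -1.5,"gripper": 5},
  {"x": 0,"y": 0,"z": 0,"ax": 0,"ay": 0,"az": -1.5,"gripper": 5},
  {"x": 0,"y": 0,"z": 0,"ax": 0,"ay": 0,"az": 0,"gripper": 5},
])

```text
t: 7.65
tcp_pos: [0.5772, -0.1713, 0.3624]
eef_rot: [180.0, -0.1, 103.4]
ft_force: [6.3, 2.7, -11.5]
width: 0.0137
finger_force: 30.0
```

play_rows([
  {"x": 0,"y": 0,"z": 2,"ax": 0,"ay": 0,"az": 0,"gripper": 5},
  {"x": 0,"y": 0,"z": 2,"ax": 0,"ay": 0,"az": 0,"gripper": 5},
  {"x": 0,"y": 0,"z": 2,"ax": 0,"ay": 0,"az": 0,"gripper": 5},
  {"x": 0,"y": 0,"z": 0,"ax": 0,"ay": 0,"az": 0,"gripper": 5},
  {"x": 0,"y": 0,"z": 0,"ax": 0,"ay": 0,"az": 0,"gripper": 5},
])

```text
t: 8.15
tcp_pos: [0.5772, -0.1713, 0.3566]
eef_rot: [180.0, -0.1, 103.1]
ft_force: [5.7, 4.0, -9.8]
width: 0.014
finger_force: 30.0
```

play_rows([
  {"x": 0,"y": 0,"z": 1,"ax": 0,"ay": 0,"az": 0,"gripper": 5},
  {"x": 0,"y": 0,"z": 0.5,"ax": 0,"ay": 0,"az": 0,"gripper": 5},
  {"x": 0,"y": 0,"z": 0,"ax": 0,"ay": 0,"az": 0,"gripper": 5},
])

```text
t: 8.45
tcp_pos: [0.5771, -0.1713, 0.3561]
eef_rot: [179.9, -0.0, 103.1]
ft_force: [2.1, 4.6, -0.7]
width: 0.0139
finger_force: 30.0
```

Force has dropped to almost nothing, so the notch is carrying it. I'll release and go up.

play_rows([
  {"x": 0,"y": 0,"z": 0,"ax": 0,"ay": 0,"az": 0,"gripper": 45},
  {"x": 0,"y": 0,"z": 0,"ax": 0,"ay": 0,"az": 0,"gripper": 45},
  {"x": 0,"y": 0,"z": 0,"ax": 0,"ay": 0,"az": 0,"gripper": 45},
  {"x": 0,"y": 0,"z": -30,"ax": 0,"ay": 0,"az": 0,"gripper": 45},
  {"x": 0,"y": 0,"z": -40,"ax": 0,"ay": 0,"az": 0,"gripper": 45},
  {"x": 0,"y": 0,"z": -15,"ax": 0,"ay": 0,"az": 0,"gripper": 45},
  {"x": 0,"y": 0,"z": 0,"ax": 0,"ay": 0,"az": 0,"gripper": 45},
  {"x": 0,"y": 0,"z": 0,"ax": 0,"ay": 0,"az": 0,"gripper": 45},
  {"x": 0,"y": 0,"z": 0,"ax": 0,"ay": 0,"az": 0,"gripper": 45},
])

```text
t: 9.35
tcp_pos: [0.5766, -0.1718, 0.4392]
eef_rot: [-179.9, -0.1, 103.1]
ft_force: [1.2, -0.5, 0.8]
width: 0.0453
finger_force: 0.0
```

```bash
python3 - <<'E'
from plant import manip, vision
from h import *
s=manip.observe(); print(s['tcp_pos'],s['eef_rot'],s['ft_force'],s['width'])
for n in("wrist","side"):
    f=vision.grab_frame(n); c=cloud(f); z=c[...,2]; d=f["range_z"]; mx=f["img"].max(2)
    M=(d>0)&(z>.275)&(z<.325)&(mx<80)&(abs(c[...,0]-.577)<.05)&(abs(c[...,1]+.172)<.05)
    print(n,M.sum(),fit(c[M]) if M.sum()>5 else 0)
E
```

```text
[ 0.57660052 -0.17176345  0.43916401] [-1.79884728e+02 -7.04647799e-02  1.03114212e+02] [ 1.15822353 -0.51313192  0.81535074] 0.04525658776039573
wrist 2099 (array([ 576.6, -171. ]), array([13.9, 62.8]), 13.3, 2099, array([0.287, 0.302, 0.304]), array([ 0.5757, -0.1678,  0.3015]))
side 436 (array([ 575.3, -172.2]), array([15.4, 63. ]), 13.2, 436, array([0.28 , 0.295, 0.304]), array([ 0.5733, -0.1753,  0.2942]))
```

play_rows([
  {"x": 43.1,"y": -11.2,"z": 0,"ax": 0,"ay": 0,"az": 0,"gripper": 60},
  {"x": 43.1,"y": -11.2,"z": 0,"ax": 0,"ay": 0,"az": 0,"gripper": 60},
  {"x": 43.1,"y": -11.2,"z": 0,"ax": 0,"ay": 0,"az": 0,"gripper": 60},
  {"x": 43.1,"y": -11.2,"z": 0,"ax": 0,"ay": 0,"az": 0,"gripper": 60},
  {"x": 43.1,"y": -11.2,"z": 0,"ax": 0,"ay": 0,"az": 0,"gripper": 60},
  {"x": 43.1,"y": -11.2,"z": 0,"ax": 0,"ay": 0,"az": 0,"gripper": 60},
  {"x": 0,"y": 0,"z": 40,"ax": 0,"ay": 0,"az": 0,"gripper": 60},
  {"x": 0,"y": 0,"z": 40,"ax": 0,"ay": 0,"az": 0,"gripper": 60},
  {"x": 0,"y": 0,"z": 40,"ax": 0,"ay": 0,"az": 0,"gripper": 60},
  {"x": 0,"y": 0,"z": 40,"ax": 0,"ay": 0,"az": 0,"gripper": 60},
  {"x": 0,"y": 0,"z": 20,"ax": 0,"ay": 0,"az": 0,"gripper": 60},
  {"x": 0,"y": 0,"z": 0,"ax": 0,"ay": 0,"az": 0,"gripper": 60},
])

```text
t: 10.65
tcp_pos: [0.4514, 0.0647, 0.2581]
eef_rot: [-179.7, -0.1, 103.1]
ft_force: [0.0, -1.4, 0.4]
width: 0.0599
finger_force: 0.0
```

```bash
python3 - <<'E'
from plant import manip, vision
from h import *
s=manip.observe(); print(s['tcp_pos'],s['eef_rot'],s['ft_force'],s['width'])
f=vision.grab_frame("wrist"); cv2.imwrite("pics/w2.png",f["img"]); c=cloud(f); z=c[...,2]; d=f["range_z"]; mx=f["img"].max(2)
M=(d>0)&(z>.12)&(z<.15)&(mx<80)&(abs(c[...,0]-.4526)<.05)&(abs(c[...,1]-.0648)<.045)
print(M.sum(),fit(c[M]) if M.sum()>5 else 0)
E
```

```text
[0.45138638 0.06474473 0.25807255] [-1.79678441e+02 -5.90972275e-02  1.03116980e+02] [ 0.02519814 -1.35768793  0.41586145] 0.05991353199846522
6595 (array([466.8,  62.9]), array([53.4, 82.3]), 13.1, 6595, array([0.124, 0.141, 0.144]), array([0.4576, 0.0591, 0.139 ]))
```

View pics/w2.png

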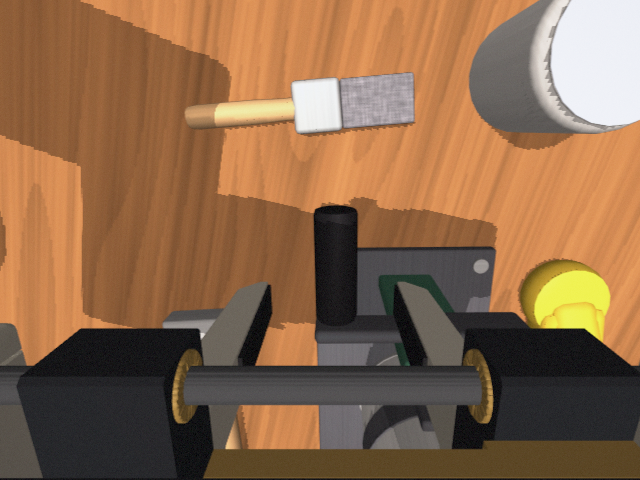

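The grip is at (336,265), centred between the finger pads, with the spare tin, brush and last well clear. I'll lower and close.

play_rows([
  {"x": 0,"y": 1,"z": 20,"ax": 0,"ay": 0,"az": 0,"gripper": 60},
  {"x": 0,"y": 0,"z": 20,"ax": 0,"ay": 0,"az": 0,"gripper": 60},
  {"x": 0,"y": 0,"z": 14,"ax": 0,"ay": 0,"az": 0,"gripper": 60},
  {"x": 0,"y": 0,"z": 8.5,"ax": 0,"ay": 0,"az": 0,"gripper": 60},
  {"x": 0,"y": 0,"z": 0,"ax": 0,"ay": 0,"az": 0,"gripper": 60},
  {"x": 0,"y": 0,"z": 0,"ax": 0,"ay": 0,"az": 0,"gripper": 10},
  {"x": 0,"y": 0,"z": 0,"ax": 0,"ay": 0,"az": 0,"gripper": 10},
  {"x": 0,"y": 0,"z": 0,"ax": 0,"ay": 0,"az": 0,"gripper": 10},
  {"x": 0,"y": 0,"z": 0,"ax": 0,"ay": 0,"az": 0,"gripper": 10},
  {"x": 0,"y": 0,"z": 0,"ax": 0,"ay": 0,"az": 0,"gripper": 10},
  {"x": 0,"y": 0,"z": 0,"ax": 0,"ay": 0,"az": 0,"gripper": 10},
  {"x": 0,"y": 0,"z": 0,"ax": 0,"ay": 0,"az": 0,"gripper": 10},
])

```text
t: 11.9
tcp_pos: [0.4528, 0.0649, 0.1982]
eef_rot: [-179.9, -0.0, 103.1]
ft_force: [-5.7, -3.0, 3.9]
width: 0.0251
finger_force: 30.0
```

play_rows([
  {"x": 0,"y": 0.6,"z": -8.5,"ax": 0,"ay": 0,"az": 0,"gripper": 10},
  {"x": 0,"y": 1.6,"z": -8.3,"ax": 0,"ay": 0,"az": 0,"gripper": 10},
  {"x": 0,"y": 2.8,"z": -8.0,"ax": 0,"ay": 0,"az": 0,"gripper": 10},
  {"x": 0,"y": 3.7,"z": -7.7,"ax": 0,"ay": 0,"az": 0,"gripper": 10},
  {"x": 0,"y": 0,"z": 0,"ax": 0,"ay": 0,"az": 0,"gripper": 10},
])

```text
t: 12.4
tcp_pos: [0.4621, 0.0672, 0.2321]
eef_rot: [-180.0, -0.0, 103.1]
ft_force: [-8.4, -1.6, 7.3]
width: 0.0253
finger_force: 30.0
```

play_rows([
  {"x": 0,"y": 8.8,"z": -15,"ax": 0,"ay": 0,"az": 0,"gripper": 10},
  {"x": 0,"y": 13.5,"z": -10.3,"ax": 0,"ay": 0,"az": 0,"gripper": 10},
  {"x": 0,"y": 15.7,"z": -6.5,"ax": 0,"ay": 0,"az": 0,"gripper": 10},
  {"x": 0,"y": 16.8,"z": -2.2,"ax": 0,"ay": 0,"az": 0,"gripper": 10},
  {"x": 0,"y": 0,"z": 0,"ax": 0,"ay": 0,"az": 0,"gripper": 10},
])

```text
t: 12.9
tcp_pos: [0.5162, 0.0802, 0.2641]
eef_rot: [-180.0, -0.1, 103.1]
ft_force: [1.9, 4.4, -10.8]
width: 0.025
finger_force: 30.0
```

play_rows([
  {"x": 0,"y": 16.8,"z": 4.2,"ax": 0,"ay": 0,"az": 0,"gripper": 10},
  {"x": 0,"y": 15.7,"z": 6.5,"ax": 0,"ay": 0,"az": 0,"gripper": 10},
  {"x": 0,"y": 13.5,"z": 10.3,"ax": 0,"ay": 0,"az": 0,"gripper": 10},
  {"x": 0,"y": 10.3,"z": 13.5,"ax": 0,"ay": 0,"az": 0,"gripper": 10},
  {"x": 0,"y": 0,"z": 0,"ax": 0,"ay": 0,"az": 0,"gripper": 10},
])

```text
t: 13.4
tcp_pos: [0.571, 0.0935, 0.2301]
eef_rot: [179.9, -0.1, 103.1]
ft_force: [1.8, 8.9, -2.3]
width: 0.0253
finger_force: 30.0
```

play_rows([
  {"x": 0,"y": 3.7,"z": 7.7,"ax": 0,"ay": 0,"az": 0,"gripper": 10},
  {"x": 0,"y": 2.8,"z": 8,"ax": 0,"ay": 0,"az": 0,"gripper": 10},
  {"x": 0,"y": 1.6,"z": 8.3,"ax": 0,"ay": 0,"az": 0,"gripper": 10},
  {"x": 0,"y": 0.5,"z": 7.5,"ax": 0,"ay": 0,"az": 0,"gripper": 10},
  {"x": 0,"y": 0,"z": 0,"ax": 0,"ay": 0,"az": 0,"gripper": 10},
  {"x": 0,"y": 0,"z": 0,"ax": 0,"ay": 0,"az": 0,"gripper": 10},
])

```text
t: 14.0
tcp_pos: [0.5787, 0.0954, 0.1995]
eef_rot: [179.9, -0.1, 103.1]
ft_force: [0.2, 9.7, -3.6]
width: 0.0254
finger_force: 30.0
```

```bash
python3 - <<'E'
from plant import manip, vision
from h import *
s=manip.observe(); print(s['t'],s['tcp_pos'],s['ft_force'],s['moment'],s['width'])
f=vision.grab_frame("side"); cv2.imwrite("pics/s2.png",f["img"][180:400,180:480])
E
```

```text
14.0 [0.57871635 0.09540599 0.19953328] [ 0.16305679  9.73069602 -3.56821671] [1.66298416 0.03874803 0.0520141 ] 0.025367898157625485
```

View pics/s2.png

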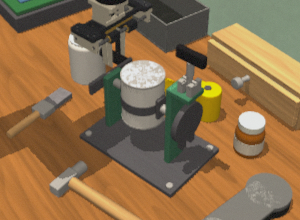

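The tin is upside down: its bare bottom is up at (143,80) in the crop, and the pin handle is still raised. I'll hold it for over 2 s.

play_rows([
  {"x": 0,"y": 0,"z": 0.5,"ax": 0,"ay": 0,"az": 0,"gripper": 10},
  {"x": 0,"y": 0,"z": 0,"ax": 0,"ay": 0,"az": 0,"gripper": 10},
  {"x": 0,"y": 0,"z": 0,"ax": 0,"ay": 0,"az": 0,"gripper": 10},
  {"x": 0,"y": 0,"z": 0,"ax": 0,"ay": 0,"az": 0,"gripper": 10},
  {"x": 0,"y": 0,"z": 0,"ax": 0,"ay": 0,"az": 0,"gripper": 10},
  {"x": 0,"y": 0,"z": 0,"ax": 0,"ay": 0,"az": 0,"gripper": 10},
  {"x": 0,"y": 0,"z": 0,"ax": 0,"ay": 0,"az": 0,"gripper": 10},
  {"x": 0,"y": 0,"z": 0,"ax": 0,"ay": 0,"az": 0,"gripper": 10},
  {"x": 0,"y": 0,"z": 0,"ax": 0,"ay": 0,"az": 0,"gripper": 10},
  {"x": 0,"y": 0,"z": 0,"ax": 0,"ay": 0,"az": 0,"gripper": 10},
  {"x": 0,"y": 0,"z": 0,"ax": 0,"ay": 0,"az": 0,"gripper": 10},
  {"x": 0,"y": 0,"z": 0,"ax": 0,"ay": 0,"az": 0,"gripper": 10},
])

```text
t: 15.25
tcp_pos: [0.5787, 0.0954, 0.1995]
eef_rot: [179.8, -0.1, 103.1]
ft_force: [-0.8, 10.0, 0.5]
width: 0.0255
finger_force: 30.0
```

play_rows([
  {"x": 0,"y": 0,"z": 0,"ax": 0,"ay": 0,"az": 0,"gripper": 10},
  {"x": 0,"y": 0,"z": 0,"ax": 0,"ay": 0,"az": 0,"gripper": 10},
  {"x": 0,"y": 0,"z": 0,"ax": 0,"ay": 0,"az": 0,"gripper": 10},
  {"x": 0,"y": 0,"z": 0,"ax": 0,"ay": 0,"az": 0,"gripper": 10},
  {"x": 0,"y": 0,"z": 0,"ax": 0,"ay": 0,"az": 0,"gripper": 10},
  {"x": 0,"y": 0,"z": 0,"ax": 0,"ay": 0,"az": 0,"gripper": 10},
  {"x": 0,"y": 0,"z": 0,"ax": 0,"ay": 0,"az": 0,"gripper": 10},
  {"x": 0,"y": 0,"z": 0,"ax": 0,"ay": 0,"az": 0,"gripper": 10},
  {"x": 0,"y": 0,"z": 0,"ax": 0,"ay": 0,"az": 0,"gripper": 10},
  {"x": 0,"y": 0,"z": 0,"ax": 0,"ay": 0,"az": 0,"gripper": 10},
  {"x": 0,"y": 0,"z": 0,"ax": 0,"ay": 0,"az": 0,"gripper": 10},
  {"x": 0,"y": 0,"z": 0,"ax": 0,"ay": 0,"az": 0,"gripper": 10},
])

```text
t: 16.45
tcp_pos: [0.5787, 0.0954, 0.1995]
eef_rot: [179.8, -0.1, 103.1]
ft_force: [-1.7, 9.3, -0.5]
width: 0.0252
finger_force: 30.0
```

play_rows([
  {"x": 0,"y": -0.5,"z": -8,"ax": 0,"ay": 0,"az": 0,"gripper": 10},
  {"x": 0,"y": -1.6,"z": -8.3,"ax": 0,"ay": 0,"az": 0,"gripper": 10},
  {"x": 0,"y": -2.8,"z": -8,"ax": 0,"ay": 0,"az": 0,"gripper": 10},
  {"x": 0,"y": -3.7,"z": -7.7,"ax": 0,"ay": 0,"az": 0,"gripper": 10},
  {"x": 0,"y": -10.3,"z": -13.5,"ax": 0,"ay": 0,"az": 0,"gripper": 10},
  {"x": 0,"y": -13.5,"z": -10.3,"ax": 0,"ay": 0,"az": 0,"gripper": 10},
  {"x": 0,"y": -15.7,"z": -6.5,"ax": 0,"ay": 0,"az": 0,"gripper": 10},
  {"x": 0,"y": -16.8,"z": -2.5,"ax": 0,"ay": 0,"az": 0,"gripper": 10},
  {"x": 0,"y": 0,"z": 0,"ax": 0,"ay": 0,"az": 0,"gripper": 10},
])

```text
t: 17.35
tcp_pos: [0.5139, 0.0796, 0.2639]
eef_rot: [180.0, -0.0, 103.1]
ft_force: [-4.7, 5.7, -0.7]
width: 0.0249
finger_force: 30.0
```

play_rows([
  {"x": 0,"y": -15.5,"z": 2.5,"ax": 0,"ay": 0,"az": 0,"gripper": 10},
  {"x": 0,"y": -15,"z": 6.5,"ax": 0,"ay": 0,"az": 0,"gripper": 10},
  {"x": 0,"y": -13.5,"z": 10.3,"ax": 0,"ay": 0,"az": 0,"gripper": 10},
  {"x": 0,"y": -10.3,"z": 13.5,"ax": 0,"ay": 0,"az": 0,"gripper": 10},
  {"x": 0,"y": 0,"z": 0,"ax": 0,"ay": 0,"az": 0,"gripper": 10},
])

```text
t: 17.85
tcp_pos: [0.4606, 0.0668, 0.2298]
eef_rot: [-179.8, -0.0, 103.1]
ft_force: [-10.6, -1.5, 1.5]
width: 0.0251
finger_force: 30.0
```

play_rows([
  {"x": 0,"y": -4.5,"z": 7.7,"ax": 0,"ay": 0,"az": 0,"gripper": 10},
  {"x": 0,"y": -3,"z": 8,"ax": 0,"ay": 0,"az": 0,"gripper": 10},
  {"x": 0,"y": -1.6,"z": 8.3,"ax": 0,"ay": 0,"az": 0,"gripper": 10},
  {"x": 0,"y": -0.5,"z": 7.6,"ax": 0,"ay": 0,"az": 0,"gripper": 10},
  {"x": 0,"y": 0,"z": 0,"ax": 0,"ay": 0,"az": 0,"gripper": 10},
  {"x": 0,"y": 0,"z": 0,"ax": 0,"ay": 0,"az": 0,"gripper": 10},
  {"x": 0,"y": 0,"z": 0,"ax": 0,"ay": 0,"az": 0,"gripper": 10},
])

```text
t: 18.55
tcp_pos: [0.4527, 0.0649, 0.1989]
eef_rot: [-179.9, -0.0, 103.1]
ft_force: [-6.2, -0.9, 0.1]
width: 0.0253
finger_force: 30.0
```

play_rows([
  {"x": 0,"y": 0,"z": 1,"ax": 0,"ay": 0,"az": 0,"gripper": 10},
  {"x": 0,"y": 0,"z": 0,"ax": 0,"ay": 0,"az": 0,"gripper": 60},
  {"x": 0,"y": 0,"z": 0,"ax": 0,"ay": 0,"az": 0,"gripper": 60},
  {"x": 0,"y": 0,"z": 0,"ax": 0,"ay": 0,"az": 0,"gripper": 60},
  {"x": 0,"y": 0,"z": -5,"ax": 0,"ay": 0,"az": 0,"gripper": 60},
  {"x": 0,"y": 0,"z": -25,"ax": 0,"ay": 0,"az": 0,"gripper": 60},
  {"x": 0,"y": 0,"z": -40,"ax": 0,"ay": 0,"az": 0,"gripper": 60},
  {"x": 0,"y": 0,"z": -40,"ax": 0,"ay": 0,"az": 0,"gripper": 60},
  {"x": 0,"y": 0,"z": -40,"ax": 0,"ay": 0,"az": 0,"gripper": 60},
  {"x": 0,"y": 0,"z": -40,"ax": 0,"ay": 0,"az": 0,"gripper": 60},
  {"x": 0,"y": 0,"z": 0,"ax": 0,"ay": 0,"az": 0,"gripper": 60},
  {"x": 0,"y": 0,"z": 0,"ax": 0,"ay": 0,"az": 0,"gripper": 60},
])

```text
t: 19.75
tcp_pos: [0.4533, 0.065, 0.3882]
eef_rot: [179.9, 0.0, 103.1]
ft_force: [-0.2, 0.2, -0.7]
width: 0.0605
finger_force: 0.0
```

```bash
python3 - <<'E'
from plant import manip, vision
from h import *
s=manip.observe(); print(s['t'],s['tcp_pos'],s['ft_force'],s['width'])
f=vision.grab_frame("side"); cv2.imwrite("pics/s3.png",f["img"][130:430,180:480])
c=cloud(f); z=c[...,2]; d=f["range_z"]; mx=f["img"].max(2)
M=(d>0)&(z>.255)&(z<.325)&(mx<80)&(abs(c[...,0]-.577)<.05)&(abs(c[...,1]+.172)<.05); print("handle",fit(c[M]))
f=vision.grab_frame("wrist"); cv2.imwrite("pics/w3.png",f["img"]); c=cloud(f); z=c[...,2]; d=f["range_z"]; mx=f["img"].max(2)
M=(d>0)&(z>.10)&(z<.17)&(mx<80)&(abs(c[...,0]-.4526)<.06)&(abs(c[...,1]-.0748)<.03); print("grip",fit(c[M]))
M=(d>0)&(z>.185)&(z<.21)&(np.hypot(c[...,0]-.5495,c[...,1]+.06)<.04); P=c[M]
print("lid plane",np.linalg.lstsq(np.c_[P[:,:2],np.ones(len(P))],P[:,2],rcond=None)[0] if len(P)>10 else len(P))
E
```

```text
19.75 [0.45325673 0.06498367 0.38818337] [-0.24382924  0.18513726 -0.69877891] 0.0604847463295089
handle (array([ 575.6, -172.1]), array([16.2, 63.9]), 16.5, 438, array([0.279, 0.295, 0.304]), array([ 0.5735, -0.1752,  0.2939]))
grip (array([450.3,  70.8]), array([24.9, 58.9]), 13.7, 1707, array([0.133, 0.141, 0.144]), array([0.4501, 0.0735, 0.14  ]))
lid plane [ 0.0423316  -0.03830752  0.16641967]
```

View pics/s3.png

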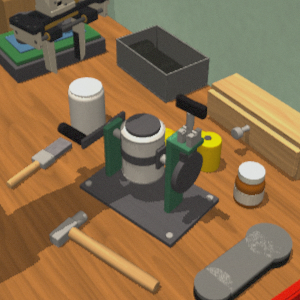

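The tin is upright again, with the dark lid up at (143,125) in the crop. The grip is back at its starting height, the pin handle is still out at z 0.30, and nothing around the stand looks moved. The gripper is clear, so I'll hand in.

```bash
python3 -c "
from plant import ticket
print(ticket.finish_job())"
```

```text
the job is handed in; nothing more can be done
None
```

The job is handed in at about 20 s (limit 64 s), with no verdict shown: I pulled the pin and left it resting out at about 20 mm, turned the tin upside down for over 2 s, cranked it back upright and let go, and saw no bystander moved in the last picture.

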